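Press-to-run bath-salt mill

TASK

Mill a batch of bath salts: pick up the closed steel milling cup, blade cap down as it stands, turn it so that the three orange keys round its foot mesh with the three grooves in the mill's collar, and push it fully home against the spring to run the mill. The mill runs only while the cup is pressed, so finish with the hand still on the cup, keeping it pressed fully down; do not let go, and do not shove the amber storage cup, the salt jars or the pot of buds about.

Things in the scene. Friction and masses are not known exactly. Their poses are not given: they have to be found in the camera images.
- mill: Sage-green motor base of the mill, fixed to the table: round, 116 mm wide at the foot, 100 mm high, topped by a dark collar 96 mm wide; green lamp on its front. Origin: centre of the underside, z up. The collar's three grooves lie at 0, 120 and 240 degrees about z from its own x axis (each with an orange tick on the rim), the lamp at 180 degrees.
- mill_mouth (a point): Centre of the collar's rim, 100 mm above the mill's origin, same axes. Below it a round well 63 mm wide, 27 mm deep, with three open-topped grooves in its wall, 14 mm wide, reaching out to 39.5 mm from the axis; edges bevelled 2 mm wide, 3 mm deep. The steel drive dog in the well goes into the hollow under the cup and aligns by itself.
- run_switch (a joint): Travel of the three white sprung pins, one in each groove: together the mill's switch. 0 = up (tops 8 mm below the rim), 0.007 m = cup fully home. They yield from 6 N in all and need 12 N at 0.007 m, less the cup's weight (2 to 4 N, too little alone); they push the cup back up when it is let go. The mill runs above 0.005 m.
- cup: Closed milling cup, 122 mm high, 0.22 to 0.4 kg, standing blade cap down. From below: dark spigot 60 mm wide, 12 mm high; three orange keys (12 to 24 mm up); dark ribbed cap 61 mm wide to 42 mm; plain steel, 54 mm wide, to 108 mm (grasp here); rounded top. Origin: centre of the underside, z up; keys at 0, 120, 240 degrees about z from its own x axis, orange ticks above them on cap and top.
- cup_keys (a point): On the cup's axis at the keys' underside, 12 mm above the cup's origin. Keys: 10 mm wide, 12 mm high, out to 37 mm from the axis; 2 mm play each side in a groove; the spigot has 1.5 mm play all round in the well. Height against the collar's rim: 0 = keys resting on the rim, out of mesh; -8 mm = meshed, on the pins; -15 mm = fully home, spigot on the well's floor.
- storage_cup: Amber storage cup with a white sifter lid, 57 mm wide, 88 mm high, no keys; not for the mill, to be left alone. Origin at the centre of the underside.
- salt_jar_pink: Corked jar of pink bath salt, 53 mm wide, 74 mm high, left alone. Origin at the centre of the underside.
- salt_jar_blue: Corked jar of blue bath salt, 53 mm wide, 60 mm high, left alone. Origin at the centre of the underside.
- bud_pot: Small coiled straw pot of dried buds, 76 mm wide, 49 mm high, left alone. Origin at the centre of the underside.
Not all that is in view belongs to the job. Leave any purple look-alike of the cup alone. What is shaped like the mill but red is not meant.

How it is judged:
On the way, in this order (a step that is already met when the one before it is completed fails the run):
1. the cup is picked up, clear of the table (height (world z) of cup above 0.05 m), for 0.2 s.
2. the keys are meshed and the cup is pressed home, the mill running, for a second (value of joint run_switch above 0.005 m and z of cup_keys in the frame of mill_mouth below -0.0125 m and horizontal distance between cup_keys and mill_mouth below 0.004 m), for 1 s.
At the end, for the whole second after the job is handed in: At the end the fingers still bear on the cup (over 3 N); its keys are meshed and within 2.5 mm of fully home (at least 12.5 mm below the collar's rim), its axis within 4 mm of the mill's and upright within 0.08 rad, and the run switch is down by more than 5 mm (all of step 2 and angle between cup's own z axis and vertical below 0.08 rad and contact force between the fingers and cup above 3 N); the arm keeps its last pose, push and grip.
It fails at once if a bystander (storage cup, salt jar, pot of buds) is shoved by more than 25 mm or knocked over (distance of any of storage_cup, salt_jar_pink, salt_jar_blue, bud_pot from where it was at the start of the episode above 0.025 m or angle between any of storage_cup, salt_jar_pink, salt_jar_blue, bud_pot's own z axis and vertical above 0.5 rad).
It also fails if it takes over 45 s, if anything falls off the work surface, if the arm or the gripper's body presses on something with over 40 N, if the wrist force passes 120 N, or if a joint passes its speed limit or range.

ROBOT

A 7-joint arm with a two-finger parallel gripper is mounted at the origin on a cart in front of the work surface, level with it; the furniture and walls round the work are solid. World frame = base frame: x ahead of the robot, y to its left, z up, the work surface at z = 0. Lengths are in m, angles in rad, forces in N, time in s.
With the tool pointing down it reaches from about 0.4 to 0.85 m from the base axis. Payload 4.5 kg.
Tool frame: the origin (TCP) lies at the very end of the fingers, on their centre line; the grasp point (between the pads) lies 19 mm behind it; z points along the fingers, y is the line along which they close (so a half turn about z gives the same grasp; the last joint's range is limited). The gripper opens to 88 mm and grips with 3 to 60 N. Pads are 18 mm wide; open, the fingers measure 123 mm over their backs; the gripper's body (75 mm by 187 mm) begins 45 mm behind the grasp point.
Start: joints at [-1.179, 0.689, -0.195, 1.565, 0.157, 0.902, -0.215], TCP at [0.219, 0.585, 0.239] pointing down, gripper open.
Joint ranges: [-3.01, 3.01], [-0.46, 2.08], [-1.47, 1.51], [0.13, 2.56], [-1, 4.14], [0.04, 2.09], [-2.66, 2.66]. Speed limits (rad/s): [2.57, 2.57, 3.14, 3.14, 3.14, 3.14, 3.14].

INTERFACE

Orientations are given as a unit quaternion [x, y, z, w].
In Python, from plant import r, optics gives the robot as it stands.
- The arm moves only by the tool servo_tool, never from a script. Its arguments are lists of equal length, an entry for each row: "translation": the shift along the tool's x, y, z in m, a list of three; "turn": the turn, a rotation vector about the tool's x, y, z in rad, a list of three. In form: {"translation": [[dx, dy, dz], ...], "turn": [[rx, ry, rz], ...]}. A call has 1 to 10 rows; each row shifts and turns the commanded pose from where the row before left it, along the tool's axes as they then stand; what a row does not reach is not made up. A row lasts 1/8 s, in which the tool goes at most 62.5 mm and 10.7 degrees, less where a joint would pass 70% of its speed; a pose out of reach is approached as far as the arm can. A call is refused whole if a number of a shift passes 0.0625 or a number of a turn 0.188, either way. A call with a gripper value outside its range is refused whole. "grip" is the opening, from 0 (shut) to 1 (fully open), set as the call begins (left out, the last holds). The fingers move at their own pace and stop on an object; "grip_force" is the grip in N (left out, the last holds). Time passes only in rows, so rows that do not move let the fingers close. It gives the time, the measured TCP pose, the force, the opening and the grip force at its end, in the units of the state.
- r.get_state(): the state, without advancing time (a new reading comes with each control period).
- optics.snapshot(name): name is "side" or "top" or "wrist"; returns a dict with "img" (480x640x3 uint8, red, green, blue), "z_map" (480x640 float32, m along the optical axis (not along the pixel's ray), 0 where there is no reading), "mtx" (3x3 intrinsics, pixels), "k1" (the pictures are not rectified: a ray, as slopes to the right and down, at radius r is drawn at 1 + k1 r^2 times it, then the intrinsics apply), "R" (3x3) and "t" (3): a world point X has camera coordinates R X + t. Camera axes: x right, y down, z forward; pixel columns grow to the right and rows downward; lengths in m; the calibration is good to about 2 mm. A picture is of the moment at which its call begins.
- r.finish_job(): hands the job in; it is judged then, once.
The state is a dict: "clock": time; "q": joint angles; "qd": joint speeds; "joint_torque": joint torques, N m; "tool_pos": TCP position; "eef_rot": TCP orientation; "contact_force": force on the tool from outside, world axes, zero at the start; "moment": the same for the moment, N m; "opening": opening from 0.0 (shut) to 1.0 (fully open); "finger_force": force on a finger pad.
Only numpy, scipy, OpenCV 4.12 (cv2) and the standard library are available. Lean on these libraries where they do the work, as an engineer would, in place of code of your own. Each camera call takes 0.05 s, during which the arm holds its last target. There are 200 camera calls.

## Working session

There is one attempt and no reset: what is moved stays moved. The work goes in short steps, Python scripts to look and compute and a tool call to move; the robot and the scene stay as the last step left them, time stands still between calls to the robot, and variables do not carry over. Pictures are saved under pics/ and viewed, at most 10 in all, crops included, and the job is handed in when it is done.

Besides the shell and the picture viewer there is one more tool, called after "Request:" by a JSON object that holds its "method" and its "body". servo_tool: Moves the arm, as the interface text tells. Its arguments: {"type":"object","properties":{"translation":{"type":"array"},"turn":{"type":"array"},"grip":{"type":"number"},"grip_force":{"type":"number"}},"required":["translation","turn"]}

```bash
mkdir -p pics; cat > h.py <<'E'
import numpy as np, cv2, pickle
from plant import r, optics
def snap(n,f):
    s=optics.snapshot(n); cv2.imwrite(f'pics/{f}.png',s['img'][:,:,::-1]); pickle.dump(s,open(f'pics/{f}.pkl','wb')); return s
def load(f): return pickle.load(open(f'pics/{f}.pkl','rb'))
def ray(s,u,v):
    K=s['mtx']; d=np.array([(u-K[0,2])/K[0,0],(v-K[1,2])/K[1,1]]); p=d.copy()
    for _ in range(20): p=d/(1+s['k1']*(p@p))
    return np.array([p[0],p[1],1.])
def at_z(s,u,v,z):
    R,t=s['R'],s['t']; c=-R.T@t; d=R.T@ray(s,u,v); return c+d*(z-c[2])/d[2]
def at_d(s,u,v):
    z=s['z_map'][int(round(v)),int(round(u))]; return s['R'].T@(ray(s,u,v)*z-s['t'])
def proj(s,X):
    c=s['R']@np.asarray(X)+s['t']; p=c[:2]/c[2]; p=p*(1+s['k1']*(p@p)); K=s['mtx']; return K[0,0]*p[0]+K[0,2],K[1,1]*p[1]+K[1,2]
E
python3 - <<'E'
from h import *
snap('top','top0'); snap('side','side0')
st=r.get_state(); print(st['clock'],st['tool_pos'],st['eef_rot'],st['contact_force'])
E
```

```text
0.1 [0.21874641 0.58487854 0.23799613] [ 1.77923994e-01  9.84043893e-01 -8.13817986e-04 -8.38732444e-05] [ 0.61499109 -0.48791695  0.56180045]
```

View pics/top0.png

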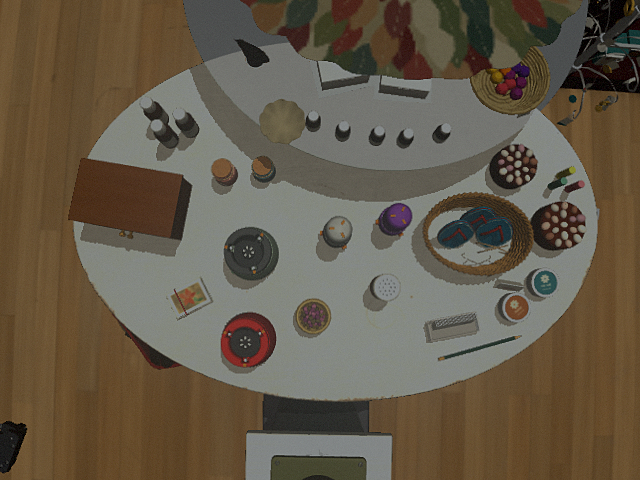

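View pics/side0.png

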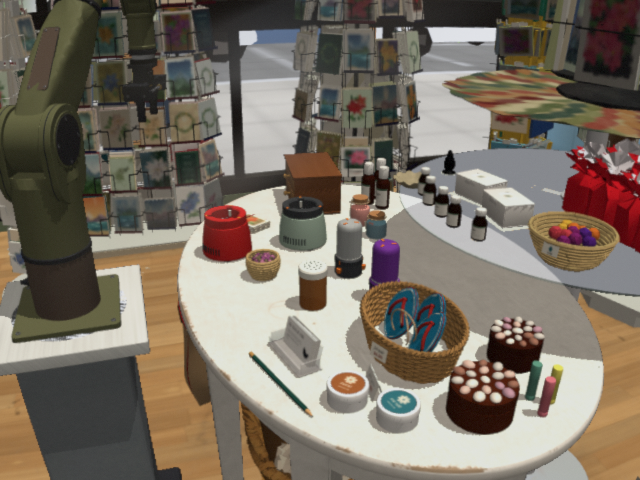

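The top view shows candidates for the cup: steel cup (338,232), purple look-alike (395,218) and amber storage cup with sifter lid (385,288). For the mill: sage/dark-collared (250,253) and red (247,340). I choose the steel cup at (338,232) and the sage mill at (250,253), and check both in one close crop.

```bash
python3 - <<'E'
from h import *
s=load('top0'); im=cv2.cvtColor(s['img'],cv2.COLOR_RGB2BGR)
a=cv2.resize(im[215:290,212:287],(400,400),interpolation=cv2.INTER_CUBIC)
b=cv2.resize(im[200:260,308:368],(400,400),interpolation=cv2.INTER_CUBIC)
cv2.imwrite('pics/crop0.png',np.hstack([a,b]))
print(s['mtx'],s['k1'],-s['R'].T@s['t'])
for u,v in [(338,232),(250,253),(235,232),(385,288),(312,316),(223,170),(262,168),(395,216),(300,250)]: print(u,v,at_d(s,u,v))
E
```

```text
[[550.24204748   0.         320.33177543]
 [  0.         550.24204748 245.14632471]
 [  0.           0.           1.        ]] -0.10873307861396038 [0.46921945 0.02492292 1.20554986]
338 232 [ 0.57877615 -0.02541735  0.11827311]
250 253 [0.53460667 0.15185884 0.08262871]
235 232 [0.57525453 0.18167304 0.10007454]
385 288 [ 0.47000137 -0.12573074  0.08264823]
312 316 [0.40797737 0.0218189  0.04946271]
223 170 [0.70740071 0.21570273 0.07324227]
262 168 [0.71633859 0.13542506 0.06046107]
395 216 [ 0.61291787 -0.13761666  0.12589375]
300 250 [ 0.54900704  0.05173013 -0.00264503]
```

View pics/crop0.png

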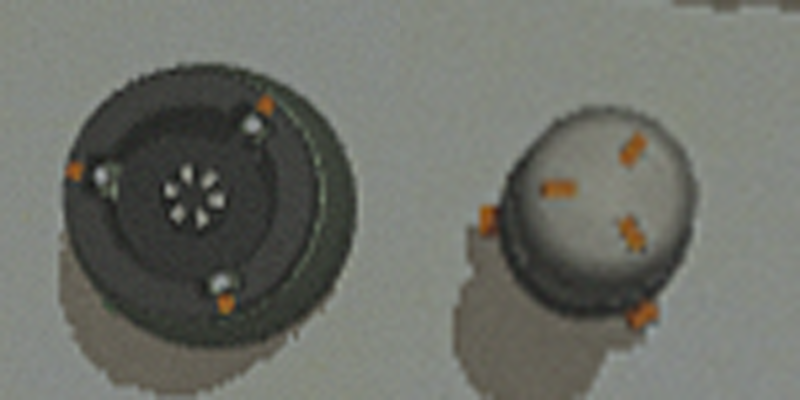

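The crop confirms the choice: the mill (left) has ticks at crop (266,104), (76,171) and (226,303). The steel cup (right) has top ticks at (633,148), (558,188) and (632,236), and visible keys at (489,220) and (643,314).

```bash
python3 - <<'E'
from h import *
from scipy.spatial.transform import Rotation as Ro
s=load('top0')
def circ(P):
    A=np.c_[2*P,np.ones(3)]; c=np.linalg.solve(A,(P**2).sum(1)); return c[:2]
for nm,pts,o,sc,z in [('mill',[(266,104),(76,171),(226,303)],(212,215),.1875,.1),('cup',[(633,148),(158+400,188),(632,236)],(308,200),.15,.120)]:
    P=[]
    for x,y in pts:
        x=x-400*(nm=='cup'); P.append(at_z(s,(x+.5)*sc-.5+o[0],(y+.5)*sc-.5+o[1],z)[:2])
    P=np.array(P); c=circ(P) ; d=P-c
    print(nm,c,P.mean(0),np.hypot(*d.T),np.degrees(np.arctan2(d[:,1],d[:,0]))%120, np.degrees(np.arctan2(d[:,1],d[:,0])))
for x,y in [(89,220),(243,314)]:
    p=at_z(s,(x+.5)*.15-.5+308,(y+.5)*.15-.5+200,.024)[:2]; print('key',p)
st=r.get_state(); R=Ro.from_quat(st['eef_rot']).as_matrix(); print(R.round(3))
w=optics.snapshot('wrist'); print('wristcam in tool',R.T@(-w['R'].T@w['t']-st['tool_pos']), (w['R']@R).round(3), w['mtx'][0,0])
E
```

```text
mill [0.53815522 0.15567722] [0.53810336 0.1559464 ] [0.04398873 0.04398873 0.04398873] [81.07771849 80.87254795 79.92040678] [ -38.92228151   80.87254795 -160.07959322]
cup [ 0.58600613 -0.02680644] [ 0.5862762  -0.02661335] [0.01501972 0.01501972 0.01501972] [91.86168867 87.44919921 89.26431671] [ -28.13831133   87.44919921 -150.73568329]
key [0.58606471 0.00704801]
key [ 0.55684704 -0.0434723 ]
[[-0.937  0.35  -0.   ]
 [ 0.35   0.937 -0.002]
 [-0.    -0.002 -1.   ]]
wristcam in tool [ 0.07070284 -0.00139081 -0.14672829] [[ 0.     1.     0.   ]
 [-0.96   0.    -0.279]
 [-0.279 -0.     0.96 ]] 363.6987990023272
```

Request:
{"method": "servo_tool", "body": {"translation": [[-0.045,-0.029,-0.001],[-0.045,-0.029,-0.001],[-0.045,-0.029,-0.001],[-0.045,-0.029,-0.001],[-0.045,-0.029,-0.001],[-0.045,-0.029,-0.001],[-0.045,-0.029,-0.001],[-0.045,-0.029,-0.001],[-0.045,-0.029,-0.001],[-0.045,-0.029,-0.001]], "turn": [[0,0,0],[0,0,0],[0,0,0],[0,0,0],[0,0,0],[0,0,0],[0,0,0],[0,0,0],[0,0,0],[0,0,0]], "grip": 1}}

```text
clock: 1.4
tool_pos: [0.5396, 0.1547, 0.2486]
eef_rot: [0.178, 0.984, 0.0, -0.0]
contact_force: [1.2, 0.8, 0.3]
opening: 0.998
finger_force: 0.0
```

Request:
{"method": "servo_tool", "body": {"translation": [[0,0,0],[0,0,0],[0,0,0],[0,0,0],[0,0,0],[0,0,0],[0,0,0],[0,0,0]], "turn": [[0,0,0.173],[0,0,0.173],[0,0,0.173],[0,0,0.173],[0,0,0.173],[0,0,0.173],[0,0,0.173],[0,0,0]]}}

```text
clock: 2.4
tool_pos: [0.5386, 0.1563, 0.2485]
eef_rot: [0.706, 0.709, -0.0, 0.0]
contact_force: [-0.8, 0.5, -0.2]
opening: 1.004
finger_force: 0.0
```

```bash
python3 - <<'E'
from h import *
from scipy.spatial.transform import Rotation as Ro
st=r.get_state(); R=Ro.from_quat(st['eef_rot']).as_matrix(); print(st['clock'],st['tool_pos'],R.round(3),st['q'].round(2) if hasattr(st['q'],'round') else st['q'])
s=snap('wrist','w_mill'); print(proj(s,[.538,.156,.1]),proj(s,[.586,-.027,.12]))
E
```

```text
2.4 [0.53856032 0.15631872 0.24848273] [[-0.004  1.    -0.   ]
 [ 1.     0.004 -0.001]
 [-0.001 -0.    -1.   ]] [-0.43  0.59  0.1   1.76 -0.08  0.79 -0.28]
(np.float64(318.81521815139064), np.float64(222.1555442930608)) (np.float64(370.06487095230875), np.float64(420.4154599416395))
```

View pics/w_mill.png

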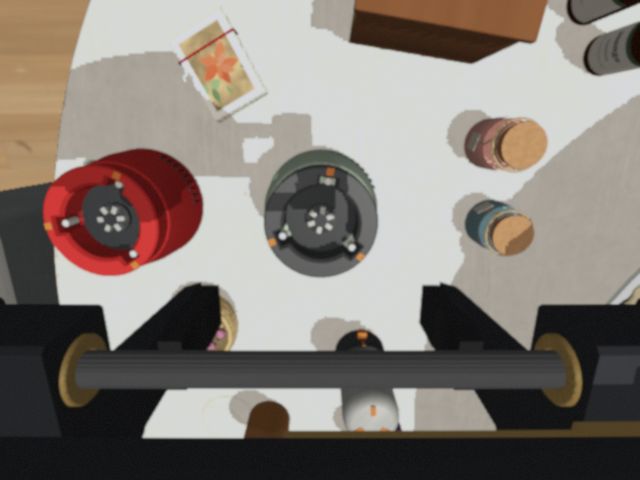

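The wrist view shows the mill centred near (321,221) with ticks at about (329,173), (273,241) and (361,256). The steel cup's tick and key are near (362,335), below the gripper bar. Next I hover over the cup.

Request:
{"method": "servo_tool", "body": {"translation": [[-0.046,0.012,0],[-0.046,0.012,0],[-0.046,0.012,0],[-0.046,0.012,0],[0,0,0],[0,0,0]], "turn": [[0,0,0],[0,0,0],[0,0,0],[0,0,0],[0,0,0],[0,0,0]]}}

```text
clock: 3.2
tool_pos: [0.5869, -0.0269, 0.2485]
eef_rot: [0.706, 0.708, 0.0, -0.001]
contact_force: [-1.0, 0.9, 0.5]
opening: 0.999
finger_force: 0.0
```

```bash
cat >> h.py <<'E'
def orange(s,box):
    u0,v0,u1,v1=box; hsv=cv2.cvtColor(s['img'],cv2.COLOR_RGB2HSV)
    m=cv2.inRange(hsv,(5,150,110),(20,255,255)); k=np.zeros_like(m); k[v0:v1,u0:u1]=m[v0:v1,u0:u1]
    n,_,st,c=cv2.connectedComponentsWithStats(k); return [(c[i],st[i,4]) for i in range(1,n) if st[i,4]>5]
E
python3 - <<'E'
from h import *
s=load('w_mill')
for c,a in orange(s,(255,150,385,285)): print('mill',c,a,at_z(s,*c,.1),at_d(s,*c))
w=snap('wrist','w_cup'); st=r.get_state(); print(st['clock'],st['tool_pos'])
print(proj(w,[.586,-.027,.12]))
for c,a in orange(w,(200,120,440,330)): print('cup',c,a,at_z(w,*c,.1205),at_d(w,*c))
E
```

```text
mill [330.07272727 171.32727273] 55 [0.54688384 0.19787468 0.1       ] [0.54687385 0.1979095  0.10036043]
mill [271.64285714 241.57142857] 28 [0.49812838 0.13895818 0.1       ] [0.49822427 0.13916482 0.10069761]
mill [359.66666667 256.125     ] 24 [0.57308377 0.12627911 0.1       ] [0.57305347 0.12636734 0.10026013]
3.25 [ 0.58691294 -0.02605971  0.24852889]
(np.float64(318.30190671926715), np.float64(228.04405461100865))
cup [320.34782609 174.80434783] 46 [0.5874181  0.01419911 0.1205    ] [0.58753118 0.00412734 0.02385763]
cup [320.5 212.5] 40 [ 0.58765967 -0.01452862  0.1205    ] [ 0.58765552 -0.01410588  0.12252503]
cup [303.77777778 239.62962963] 27 [ 0.57460797 -0.03631323  0.1205    ] [ 0.57472044 -0.03560036  0.122975  ]
cup [336.30769231 240.        ] 26 [ 0.60019061 -0.03651081  0.1205    ] [ 0.60006379 -0.03574229  0.1231616 ]
cup [344.72881356 285.11864407] 59 [ 0.60769606 -0.07479776  0.1205    ] [ 0.61482957 -0.11553478  0.02533497]
```

View pics/w_cup.png

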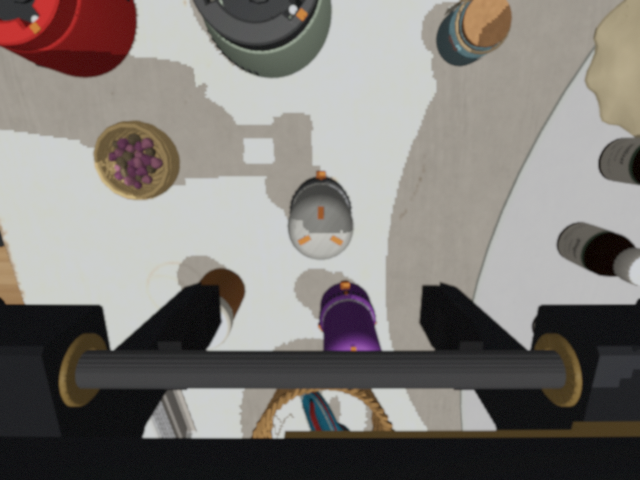

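The picture shows the cup top at (320,230) with ticks at (320,212), (304,240) and (336,240). The purple twin is below it at (345,320), and the fingers are clear of it. Cup yaw is 89.6° and mill yaw is 80.3°, so the cup turns −9.3° (tool +0.162 rad). The mill−cup shift is (−0.048, +0.183). I'll descend and grip.

Request:
{"method": "servo_tool", "body": {"translation": [[-0.0015,0,0.045],[0,0,0.045],[0,0,0.045],[0,0,0.0455],[0,0,0],[0,0,0]], "turn": [[0,0,0],[0,0,0],[0,0,0],[0,0,0],[0,0,0],[0,0,0]]}}

```text
clock: 4.0
tool_pos: [0.5881, -0.0282, 0.0696]
eef_rot: [0.706, 0.708, 0.001, 0.0]
contact_force: [0.4, 0.3, 0.3]
opening: 0.999
finger_force: 0.0
```

Request:
{"method": "servo_tool", "body": {"translation": [[0,0,0],[0,0,0],[0,0,0],[0,0,0],[0,0,0],[0,0,0],[0,0,0],[0,0,0]], "turn": [[0,0,0],[0,0,0],[0,0,0],[0,0,0],[0,0,0],[0,0,0],[0,0,0],[0,0,0]], "grip": 0, "grip_force": 45}}

```text
clock: 5.0
tool_pos: [0.5873, -0.0292, 0.0686]
eef_rot: [0.706, 0.708, 0.0, 0.0]
contact_force: [-0.8, 0.6, 5.5]
opening: 0.606
finger_force: 45.0
```

Request:
{"method": "servo_tool", "body": {"translation": [[0,0,-0.035],[0,0,-0.035],[0,0,-0.035],[0,0,-0.035],[0,0,0],[0,0,0]], "turn": [[0,0,0],[0,0,0],[0,0,0],[0,0,0],[0,0,0],[0,0,0]]}}

```text
clock: 5.75
tool_pos: [0.5859, -0.029, 0.2065]
eef_rot: [0.706, 0.708, -0.001, -0.001]
contact_force: [-1.0, -0.1, -4.5]
opening: 0.602
finger_force: 45.0
```

Request:
{"method": "servo_tool", "body": {"translation": [[0.0305,-0.008,0],[0.0305,-0.008,0],[0.0305,-0.008,0],[0.0305,-0.008,0],[0.0305,-0.008,0],[0.0305,-0.008,0],[0,0,0],[0,0,0],[0,0,0],[0,0,0]], "turn": [[0,0,0],[0,0,0],[0,0,0],[0,0,0],[0,0,0],[0,0,0],[0,0,0.081],[0,0,0.081],[0,0,0],[0,0,0]]}}

```text
clock: 7.0
tool_pos: [0.5382, 0.1535, 0.2071]
eef_rot: [0.761, 0.649, -0.001, -0.0]
contact_force: [-0.3, -1.0, -3.6]
opening: 0.601
finger_force: 45.0
```

```bash
python3 - <<'E'
from h import *
from scipy.spatial.transform import Rotation as Ro
P=[]
for i in range(4):
    s=snap('wrist','w_ov') if i==0 else optics.snapshot('wrist'); P.append(r.get_state()['tool_pos'])
st=r.get_state(); print(st['clock'],np.mean(P,0),Ro.from_quat(st['eef_rot']).as_matrix().round(4),st['contact_force'])
for c,a in orange(s,(200,20,640,479)): print(c,a,at_d(s,*c),at_z(s,*c,.1))
s2=snap('side','s_ov'); u,v=proj(s2,[.539,.155,.12]); print(u,v)
a=cv2.cvtColor(s['img'],cv2.COLOR_RGB2BGR)[150:450,220:420]; x0,y0=int(u)-50,int(v)-75
b=cv2.cvtColor(s2['img'],cv2.COLOR_RGB2BGR)[y0:y0+150,x0:x0+100]
cv2.imwrite('pics/ov.png',np.hstack([cv2.resize(a,(400,600)),cv2.resize(b,(400,600),interpolation=cv2.INTER_CUBIC)]))
E
```

```text
7.2 [0.5385877  0.15353873 0.20774467] [[ 1.590e-01  9.873e-01 -3.000e-04]
 [ 9.873e-01 -1.590e-01  0.000e+00]
 [-0.000e+00 -3.000e-04 -1.000e+00]] [ 0.4875866  -0.3293037  -3.48875084]
[320.4 172. ] 70 [0.5467782  0.19810242 0.10159515] [0.54675484 0.19794782 0.1       ]
[319.96498054 204.57198444] 257 [0.54474727 0.18726222 0.16368094] [0.54283429 0.17546694 0.1       ]
[320. 216.] 15 [0.54437498 0.18481363 0.18062739] [0.54154441 0.16728962 0.1       ]
[320.48448687 332.53460621] 419 [0.54189571 0.16843903 0.26135378] [0.52703482 0.07466064 0.1       ]
[277.94929577 396.97183099] 355 [0.52586758 0.14956749 0.26258968] [0.48236217 0.02044601 0.1       ]
[361.31932773 397.18207283] 357 [0.55069811 0.14482624 0.26178724] [0.55107514 0.00918653 0.1       ]
301.67135684585054 195.10173448827925
```

View pics/ov.png

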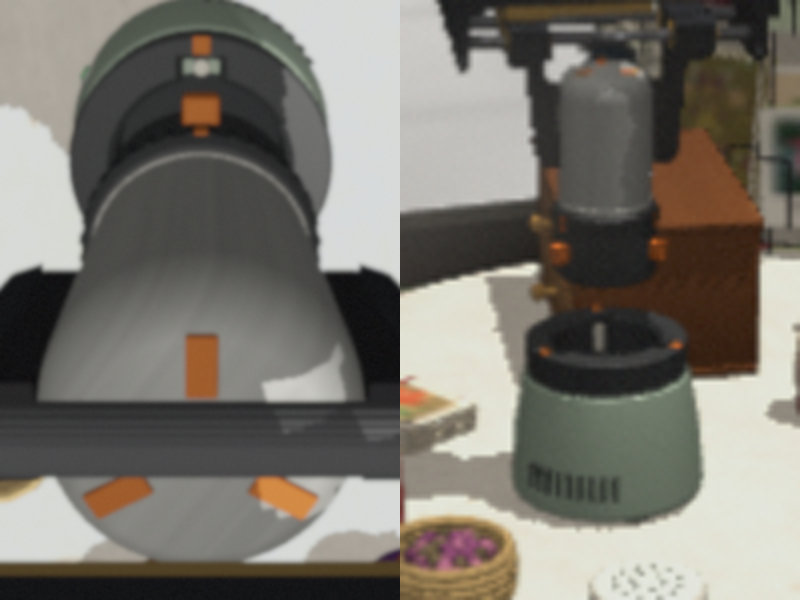

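The left half shows cup key, cup tick and groove tick in line at column 320. The right half shows the cup upright over the mill, keys above grooves. Measured centres are cup (0.5395, 0.1542) and mill (0.5394, 0.1544), so I lower.

Request:
{"method": "servo_tool", "body": {"translation": [[0,0,0.014],[0,0,0.014],[0,0,0.01],[0,0,0.007],[0,0,0],[0,0,0]], "turn": [[0,0,0],[0,0,0],[0,0,0],[0,0,0],[0,0,0],[0,0,0]]}}

```text
clock: 8.0
tool_pos: [0.5391, 0.1538, 0.1635]
eef_rot: [0.761, 0.648, 0.0, 0.0]
contact_force: [0.3, 0.1, -3.6]
opening: 0.604
finger_force: 45.0
```

Request:
{"method": "servo_tool", "body": {"translation": [[0,0,0.003],[0,0,0.003],[0,0,0.003],[0,0,0.003],[0,0,0],[0,0,0]], "turn": [[0,0,0],[0,0,0],[0,0,0],[0,0,0],[0,0,0],[0,0,0]]}}

```text
clock: 8.75
tool_pos: [0.5389, 0.1537, 0.1512]
eef_rot: [0.761, 0.648, 0.0, 0.0]
contact_force: [-0.0, -0.3, -3.6]
opening: 0.604
finger_force: 45.0
```

Keys are about 5 mm below the rim with no contact force, so they are meshing. Next I press on.

Request:
{"method": "servo_tool", "body": {"translation": [[0,0,0.002],[0,0,0.002],[0,0,0.002],[0,0,0.002],[0,0,0.001],[0,0,0.001],[0,0,0],[0,0,0]], "turn": [[0,0,0],[0,0,0],[0,0,0],[0,0,0],[0,0,0],[0,0,0],[0,0,0],[0,0,0]]}}

```text
clock: 9.75
tool_pos: [0.5391, 0.1538, 0.142]
eef_rot: [0.761, 0.648, 0.0, 0.0]
contact_force: [-2.3, -0.1, 7.7]
opening: 0.605
finger_force: 45.0
```

Request:
{"method": "servo_tool", "body": {"translation": [[0,0,0.001],[0,0,0.001],[0,0,0],[0,0,0]], "turn": [[0,0,0],[0,0,0],[0,0,0],[0,0,0]]}}

```text
clock: 10.25
tool_pos: [0.5391, 0.1538, 0.1415]
eef_rot: [0.761, 0.648, 0.001, 0.0]
contact_force: [-6.5, -0.7, 19.8]
opening: 0.606
finger_force: 45.0
```

The cup is on the well floor: a 23 N total against the 12 N spring. I hold over a second, then check.

Request:
{"method": "servo_tool", "body": {"translation": [[0,0,0],[0,0,0],[0,0,0],[0,0,0],[0,0,0],[0,0,0],[0,0,0],[0,0,0],[0,0,0],[0,0,0]], "turn": [[0,0,0],[0,0,0],[0,0,0],[0,0,0],[0,0,0],[0,0,0],[0,0,0],[0,0,0],[0,0,0],[0,0,0]]}}

```text
clock: 11.5
tool_pos: [0.5391, 0.1538, 0.1416]
eef_rot: [0.761, 0.648, 0.001, 0.0]
contact_force: [-5.3, -1.8, 20.1]
opening: 0.602
finger_force: 45.0
```

```bash
python3 - <<'E'
from h import *
s=snap('wrist','w_end'); s2=snap('side','s_end')
for c,a in orange(s,(240,20,400,479)): print(c,a,at_d(s,*c))
u,v=proj(s2,[.539,.155,.12]); x0,y0=int(u)-50,int(v)-75
a=cv2.cvtColor(s['img'],cv2.COLOR_RGB2BGR)[150:450,220:420]
b=cv2.cvtColor(s2['img'],cv2.COLOR_RGB2BGR)[y0:y0+150,x0:x0+100]
cv2.imwrite('pics/end.png',np.hstack([cv2.resize(a,(400,600)),cv2.resize(b,(400,600),interpolation=cv2.INTER_CUBIC)]))
E
```

```text
[319.45985401 185.51094891] 137 [0.54668872 0.19812764 0.10131776]
[319.92741935 204.79435484] 248 [0.54522163 0.18750402 0.09757873]
[320.         216.15384615] 13 [0.54482004 0.18494245 0.11388061]
[320.5        332.56937799] 418 [0.54234213 0.16955623 0.19662621]
[278.02493075 397.15789474] 361 [0.52609639 0.14951887 0.19597762]
[361.62285714 397.30285714] 350 [0.55106555 0.14581456 0.19647588]
```

View pics/end.png

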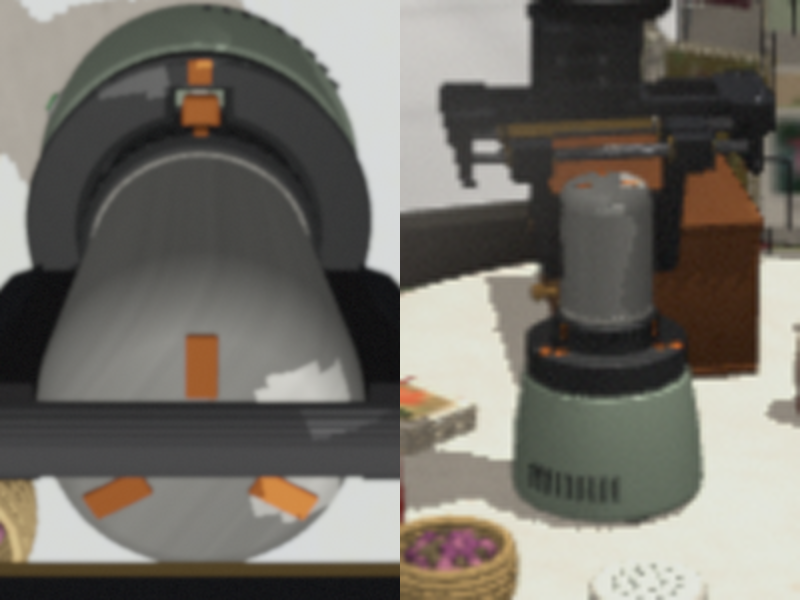

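The keys sit in their grooves (left, key at crop (201,110) inside the groove; right, cup upright and seated). The key top is at z≈0.0976, against 0.097 when fully home, and the press force is steady at 20 N, so I hand in.

```bash
python3 -c "
from plant import r
print(r.finish_job())"
```

```text
the job is handed in; nothing more can be done
None
```

I handed the job in at about 11.6 s, with the steel cup meshed in the mill, pressed down to the well floor, and still held and pushed down by the gripper; the hand-in call returned no verdict.

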